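# Gauge a wax blank end-on, then side-on, under a folding dust cover

## Task

Slide the free edge of the sizing gauge's two-panel dust cover along until the panels stand folded flat against each other. Take the rectangular wax blank (not the round one) from the sloping rack, hold it level on or just above the gauge bed and press one of its short end faces squarely on the spring bar until the bar is home on its stop; then turn the blank a quarter turn and press one of its long side faces home in the same way. Finally lower it into the white tray, let go with it standing flat on the tray floor, and leave the cover folded and everything else where it was.

Things in the scene. Friction and masses are not known exactly. Their poses are not given: they have to be found in the camera images.
- gauge: Sizing gauge, fixed. Origin: centre of the bed, at table level. x points from the bed's open front to the head, y across the bed, z up. The bed is a 150 (x) by 170 (y) mm aluminium plate with its top 15 mm up; the head is a grey block at x = +75 to +125 mm, 40 mm high, as wide as the bed. The cover's hinge line runs along x at y = +85 mm, 48 mm up.
- bar (a joint): Spring bar, a horizontal steel bar 90 mm wide (gauge y), 14 mm deep and 18 mm high in front of the gauge head. Value in m: 0 = out, 0.012 = pushed home to its stop, moving along gauge +x. The spring takes about 2 N to start and 6 N at home.
- bar_face (a point): Centre of the spring bar's front face, which looks along gauge -x; with the bar out it is at gauge x = +45, y = -20 mm, 28 mm above the table (13 mm above the bed). Moves with the bar. Axes as the gauge's.
- cover (a joint): Lean of the dust cover's first panel, rad: 0 = panels level over the bed, 1.52 (stop) = both upright, flat against each other at gauge y = +85 mm. Panels are geared: the free edge slides level, at gauge y = 85 - 160 cos(value) mm. Stays where left; takes 1 to 4 N to push along +y.
- rod (a point): Point, at gauge x = -40 mm, on the 10 mm round steel rod along the free edge of the dust cover, a tent of two hinged aluminium sheets each 80 mm long (across the bed), 150 mm wide (gauge x = -55 to +95 mm), 3 mm thick. The rod lies along gauge x from -85 to +92 mm, its axis always 48 mm above the table. Ridge height: 48 + 80 sin(joint cover) mm. Only the position matters.
- rack: Sloping wooden rack, fixed. Origin: centre of its underside. The slope is 230 mm wide (rack y), rises along rack +x at 25 degrees (0.436 rad) to 69 mm, and has a 8 mm lip along its low edge; its face looks towards rack -x and up. Two blanks stand on it side by side against the lip, 55 mm either side of the middle.
- block: Rectangular green wax blank, loose: base 40 (x) by 60 (y) by 24 (z) mm, with a square stub 16 by 16 mm standing on the middle of its top from 24 to 66 mm above its underside. Origin: centre of its underside; z along the stub. Its short end faces (40 mm wide) look along +-y, its long side faces (60 mm wide) along +-x. About 0.1 kg. On the rack z is square to the slope, so it leans 25 degrees, and y runs along the lip.
- round_blank: Round green wax blank, loose, bystander: base 40 mm in diameter, 24 mm high, with the same stub; stands on the rack in the other place. Origin: centre of its underside.
- tray: Shallow white tray, fixed, 130 (x) by 150 (y) mm outside, walls 4 mm thick and 22 mm high. Origin: centre of its underside.
- tray_in (a point): Centre of the tray's inner floor; axes as the tray's.
- jar: Jar with a steel lid, 56 mm in diameter, 70 mm high, upright, bystander. Origin: centre of its underside.
- flask: Open steel casting ring, 66 mm in diameter, 65 mm high, upright, bystander. Origin: centre of its underside.
- brush: Hand brush 160 mm long lying on the table along its x axis, under 40 mm high, bystander. Origin: near its middle.
Things that resemble listed ones, but are neither listed nor needed, are in the scene too. Leave any brown or yellow look-alike of the block alone.

How it is judged:
By the outcome, as a careful person would: the job done as asked, in the order asked, and still so for the second after the job is handed in, with the robot touching nothing.
It also fails if it takes over 67 s, if anything falls off the work surface, if the arm or the gripper's body presses on something with over 40 N, if the wrist force passes 120 N, or if a joint passes its speed limit or range.

## Robot

A 7-joint arm with a two-finger parallel gripper is mounted at the origin on the work surface. World frame = base frame: x ahead of the robot, y to its left, z up, the work surface at z = 0. Lengths are in m, angles in rad, forces in N, time in s.
With the tool pointing down it reaches from about 0.4 to 0.85 m from the base axis. Payload 10.4 kg.
Tool frame: the origin (TCP) lies on the centre line of the jaws, within the pads' length; the fingertips stand 8 mm ahead of it and the grasp point (between the pads) lies 11 mm behind it; z points along the fingers, y is the direction in which the jaws open and shut (so a half turn about z gives the same grasp; the last joint's range is limited). The gripper opens to 87 mm and grips with 3 to 60 N. Pads are 19 mm wide; open, the fingers measure 117 mm over their backs; the gripper's body (75 mm by 190 mm) begins 51 mm behind the grasp point.
Start: joints at [-1.273, 0.332, -0.065, 1.46, 0.022, 1.35, -0.088], TCP at [0.197, 0.593, 0.231] pointing down, gripper open.
Joint ranges: [-2.6, 2.6], [-0.5, 2.12], [-1.47, 1.34], [0.16, 2.42], [-1.27, 4.41], [0.06, 2.06], [-2.6, 2.6]. Speed limits (rad/s): [2.22, 2.22, 2.79, 2.79, 3.14, 3.14, 3.14].

## Interface

Orientations are given as [roll, pitch, yaw] about the fixed x, y, z axes, in that order (R = Rz(yaw) Ry(pitch) Rx(roll)).
In Python, from cell import r gives the robot as it stands.
- The arm moves only by the tool arm_command, never from a script. Its argument "plan" is a list of rows, each a list of 3 entries, a list of its own where there are three numbers: the shift along the tool's x, y, z in mm, then the turn, a rotation vector about the tool's x, y, z in degrees, then the opening in per cent of the stroke, from 0 (shut) to 100 (fully open). In form: [[[x, y, z], [wx, wy, wz], gripper], ...]. A call has 1 to 12 rows; each row shifts and turns the pose as measured when the row begins, along the tool's axes as they then stand; what a row does not reach is not made up. A row lasts 1/10 s, in which the tool goes at most 50 mm and 8.59 degrees, less where a joint would pass 70% of its speed; a pose out of reach is approached as far as the arm can. A call with a gripper value outside its range is refused whole. The fingers move at their own pace and stop on an object; the grip force is fixed at half the most. Time passes only in rows, so rows that do not move let the fingers close. It gives the time, the measured TCP pose, the force and the opening at its end, in the units of the state.
- r.read_state(): the state, without advancing time (a new reading comes with each control period).
- r.grab_frame(name): name is "scene" or "side" or "wrist"; returns the picture (420x560x3 uint8, red, green, blue); there is no depth.
- r.get_calibration(name): a dict with "K" (3x3 intrinsics, pixels), "pose" (4x4, takes a point from camera to world coordinates). Camera axes: x right, y down, z forward; pixel columns grow to the right and rows downward; lengths in m; the calibration is good to about 2 mm. A picture is of the moment at which its call begins: read the wrist's pose just before it. get_calibration takes no time and is no camera call; for the wrist camera it gives the pose at the moment of the call.
- r.finish_job(): hands the job in, once; it reports no verdict.
Trained networks look in the newest picture that a camera, given by its name, has taken for a name from the list of things; names that differ only in an ending like _2 or _b are one class to them, and where a whole thing is asked for, a point or a joint stands for the part that bears it (a point fixed in the world has none). Each returns a list of dicts, best first, with "conf" (0 to 1); they miss things now and then, are a little off and sometimes report something else, mostly with a low value. They report only what shows in the picture. A call takes as long as a camera call. They do not tell look-alikes from the thing itself.
- r.look_for(camera, name): "point" ([x, y, z] in m, in world coordinates, good to about 4 mm: the middle of the surface that is visible of it).
- r.tip_of(camera, name): "point" ([x, y, z] in m, in world coordinates, good to about 4 mm: a listed point, or the origin of a listed thing).
The state is a dict: "time_s": time; "qpos": joint angles; "qvel": joint speeds; "joint_efforts": joint torques, N m; "tool_pos": TCP position; "orientation": TCP orientation; "contact_force": force on the tool from outside, world axes, zero at the start; "ft_torque": the same for the moment, N m; "gripper_width": finger opening in m.
Only numpy, scipy, OpenCV 4.12 (cv2) and the standard library are available. Lean on these libraries where they do the work, as an engineer would, in place of code of your own. Each camera call takes 0.05 s, during which the arm holds its last target. There are 200 camera calls.

## Working session

There is one attempt and no reset: what is moved stays moved. The work goes in short steps, Python scripts to look and compute and a tool call to move; the robot and the scene stay as the last step left them, time stands still between calls to the robot, and variables do not carry over. Pictures are saved under pics/ and viewed, about 8 in all and at most 12, crops included, and the job is handed in when it is done.

Besides the shell and the picture viewer there is one more tool, called after "Call:" as name(argument=value, ...), one argument or row to a line, values as JSON. arm_command: Moves the arm, as the interface text tells. Its arguments: {"type":"object","properties":{"plan":{"type":"array","items":{"type":"array"}}},"required":["plan"]}

```bash
ls; mkdir -p pics
cat > h.py <<'E'
from cell import r
import numpy as np, cv2
from scipy.spatial.transform import Rotation as R
def shot(cam,name):
    im=r.grab_frame(cam); cv2.imwrite('pics/'+name,im[:,:,::-1]); return im
def proj(cam,p):
    c=r.get_calibration(cam); T=np.linalg.inv(c['pose']); q=c['K']@(T[:3,:3]@np.array(p)+T[:3,3]); return q[:2]/q[2]
def ray(cam,uv,z):
    c=r.get_calibration(cam); P=c['pose']; d=P[:3,:3]@np.linalg.inv(c['K'])@np.array([uv[0],uv[1],1.]); o=P[:3,3]
    return o+d*(z-o[2])/d[2]
E
python3 - <<'E'
from h import *
np.set_printoptions(precision=4,suppress=True)
a=shot('scene','s0.png');b=shot('side','d0.png')
for c in ['scene','side']:
  for n in ['gauge','bar_face','rod','rack','block','round_blank','tray','tray_in','jar','flask','brush']:
    for d in r.tip_of(c,n)[:3]: print(c,n,round(d['conf'],2),np.round(d['point'],4),proj(c,d['point']).round())
s=r.read_state();print(s['time_s'],s['tool_pos'],s['orientation'],s['gripper_width'])
E
```

```text
pics
scene gauge 0.55 [ 0.5971  0.007  -0.0009] [257. 212.]
scene rod 0.81 [ 0.5472 -0.0372  0.0454] [253. 187.]
scene rack 0.55 [0.5873 0.2912 0.0018] [339. 247.]
scene block 0.92 [0.3998 0.4933 0.0201] [428. 227.]
scene block 0.88 [0.773  0.1276 0.0181] [259. 266.]
scene block 0.84 [0.5693 0.2293 0.033 ] [324. 228.]
scene round_blank 0.8 [0.5473 0.3354 0.0306] [359. 238.]
scene tray 0.88 [ 0.5736 -0.278   0.0031] [190. 173.]
scene tray_in 0.88 [ 0.5751 -0.2802  0.0038] [189. 173.]
scene jar 0.8 [ 0.4027 -0.2369  0.0035] [229. 147.]
scene flask 0.56 [ 0.3898  0.2754 -0.0001] [362. 201.]
scene brush 0.63 [ 0.5695 -0.2782  0.0018] [191. 173.]
scene brush 0.57 [ 0.4064 -0.0201 -0.0028] [280. 171.]
side gauge 0.71 [ 0.5956  0.0017 -0.0054] [283. 215.]
side rod 0.52 [ 0.5471 -0.0372  0.0458] [303. 192.]
side rod 0.18 [ 0.5947  0.0011 -0.003 ] [283. 214.]
side rack 0.56 [0.588  0.2892 0.0013] [261. 284.]
side block 0.91 [0.3978 0.4918 0.0216] [345. 367.]
side block 0.76 [0.7742 0.1277 0.0186] [201. 227.]
side block 0.64 [0.3781 0.1466 0.0224] [365. 247.]
side round_blank 0.62 [0.5473 0.3339 0.0285] [276. 291.]
side tray 0.58 [ 0.5756 -0.284   0.0047] [306. 163.]
side tray_in 0.7 [ 0.5722 -0.277   0.0049] [307. 164.]
side jar 0.71 [ 0.4024 -0.2338  0.0001] [361. 176.]
side jar 0.33 [ 0.3863  0.2741 -0.0006] [358. 291.]
side flask 0.7 [0.3896 0.2759 0.0027] [356. 290.]
side flask 0.33 [ 0.5741 -0.2824  0.0045] [306. 164.]
1.2 [0.1971 0.5931 0.2306] [3.1415 0.     2.8208] 0.08702092297770493
```

Run:
```python
import cv2
a=cv2.imread('pics/s0.png')[120:320,140:460];b=cv2.imread('pics/d0.png')[130:390,150:430]
cv2.imwrite('pics/s0c.png',cv2.resize(a,None,fx=2.5,fy=2.5,interpolation=cv2.INTER_CUBIC))
cv2.imwrite('pics/d0c.png',cv2.resize(b,None,fx=2.3,fy=2.3,interpolation=cv2.INTER_CUBIC))
```

```text
(no output)
```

View pics/s0c.png

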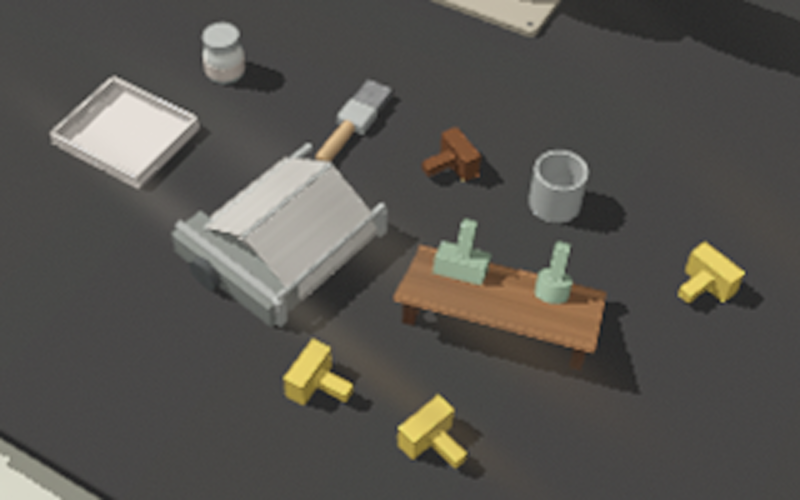

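View pics/d0c.png

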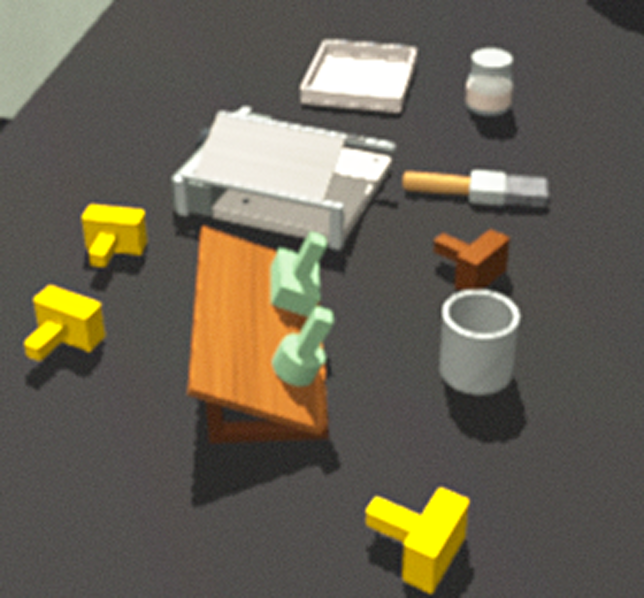

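The green rectangular blank is the block at scene (324,228). The green round one is at (359,238), and the yellow and brown ones are look-alikes. The cover is half folded, with its hinge side facing the rack. Next I'll get the wrist camera's offset and plan the moves.

```bash
cat >> h.py <<'E'
np.set_printoptions(precision=4,suppress=True)
def tool():
    s=r.read_state(); return np.array(s['tool_pos']),R.from_euler('xyz',s['orientation']),s
def down(yaw): return R.from_euler('xyz',[np.pi,0,yaw])   # tool y = (sin yaw,-cos yaw)
def go(p,Rt=None):
    "print turn (tool axes, deg) then shift (mm) in tool axes after / before the turn"
    p0,R0,s=tool(); Rt=Rt or R0
    rv=np.degrees((R0.inv()*Rt).as_rotvec()); d=(np.array(p)-p0)*1000
    print('t',round(s['time_s'],2),'turn',rv.round(1),'n',round(np.linalg.norm(rv)/8.59,1),'| shift now',R0.inv().apply(d).round(1),'after',Rt.inv().apply(d).round(1),'n',round(np.linalg.norm(d)/50,1))
E
python3 - <<'E'
from h import *
p,R0,s=tool(); T=r.get_calibration('wrist')
print(R0.inv().apply(T['pose'][:3,3]-p), R0.inv().as_matrix()@T['pose'][:3,:3]); print(T['K'])
go([.50,.24,.30]); go([.50,.24,.30],down(np.radians(90+12+90)))
E
```

```text
[ 0.0801  0.001  -0.1545] [[-0.0007 -0.9556 -0.2946]
 [ 1.     -0.0007 -0.0003]
 [ 0.0001 -0.2946  0.9556]]
[[329.5251   0.     285.0085]
 [  0.     329.5251 211.7252]
 [  0.       0.       1.    ]]
t 1.2 turn [0. 0. 0.] n 0.0 | shift now [-398.8 -239.6  -69.4] after [-398.8 -239.6  -69.4] n 9.4
t 1.2 turn [  0.    0.  -30.4] n 3.5 | shift now [-398.8 -239.6  -69.4] after [-222.9 -408.4  -69.4] n 9.4
```

Call:
arm_command(
  plan=[
    [[-40,-24,-7],[0,0,0],60],
    [[-40,-24,-7],[0,0,0],60],
    [[-40,-24,-7],[0,0,0],60],
    [[-40,-24,-7],[0,0,0],60],
    [[-40,-24,-7],[0,0,0],60],
    [[-40,-24,-7],[0,0,0],60],
    [[-40,-24,-7],[0,0,-5],60],
    [[-40,-20,-7],[0,0,-5],60],
    [[-30,-15,-7],[0,0,-7],60],
    [[-20,-20,-7],[0,0,-7],60],
    [[0,0,0],[0,0,-6],60],
    [[0,0,0],[0,0,0],60],
  ],
)

```text
time_s: 2.4
tool_pos: [0.502, 0.264, 0.303]
orientation: [3.14, 0.002, -2.917]
contact_force: [-0.5, 1.1, 0.3]
gripper_width: 0.0523
```

```bash
cat >> h.py <<'E'
def see(fn,names):
    shot('wrist',fn)
    for n in names:
        for d in r.tip_of('wrist',n)[:3]: print(n,round(d['conf'],2),np.round(d['point'],4),proj('wrist',d['point']).round())
    p,R0,s=tool(); print(round(s['time_s'],2),p,R0.as_euler('xyz',degrees=True),np.array(s['qpos']),np.array(s['contact_force']).round(1))
E
python3 - <<'E'
from h import *
see('w1.png',['block','round_blank','rack','gauge','rod'])
E
```

```text
block 0.69 [0.5675 0.2302 0.0281] [250. 214.]
block 0.64 [0.3844 0.1433 0.0202] [208.  57.]
block 0.62 [0.7646 0.2792 0.018 ] [258. 335.]
round_blank 0.8 [0.546  0.3356 0.0275] [328. 216.]
round_blank 0.28 [0.5694 0.2297 0.034 ] [248. 217.]
rack 0.93 [0.5859 0.2902 0.0012] [289. 229.]
rack 0.37 [0.5689 0.2286 0.0338] [247. 217.]
gauge 0.93 [0.5917 0.007  0.0005] [ 94. 192.]
rod 0.79 [ 0.5461 -0.0376  0.0456] [ 39. 158.]
2.7 [0.5009 0.2652 0.3028] [ 179.9394    0.0724 -167.1982] [-0.741   0.1693  0.2005  1.5163 -0.0344  1.4578  1.2547] [ 0.5 -0.   0.7]
```

View pics/w1.png

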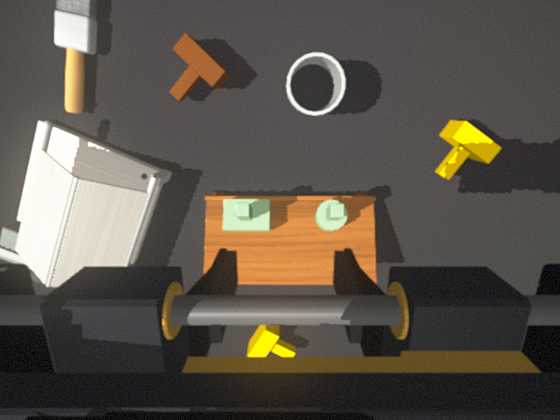

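The block is at pixel (246,214), rectangular with a stub. The round blank is at (332,214). The rack lip is horizontal in the picture, so the rack yaw is about 12.8°. Next I'll look over the gauge.

Call:
arm_command(
  plan=[
    [[9,-43,0],[0,0,0],0],
    [[9,-43,0],[0,0,0],0],
    [[9,-43,0],[0,0,0],0],
    [[9,-43,0],[0,0,0],0],
    [[9,-43,0],[0,0,0],0],
    [[9,-43,0],[0,0,0],0],
    [[0,0,0],[0,0,8.5],0],
    [[0,0,0],[0,0,8.5],0],
    [[0,0,0],[0,0,8.5],0],
    [[0,0,0],[0,0,0],0],
  ],
)

```text
time_s: 3.7
tool_pos: [0.5029, -0.0029, 0.3016]
orientation: [3.138, 0.0, 2.919]
contact_force: [0.8, 0.6, -0.0]
gripper_width: 0.0002
```

Run:
```python
from h import *
see('w2.png',['gauge','rod','bar_face','tray_in','tray'])
```

```text
rod 0.87 [ 0.5452 -0.035   0.0474] [267. 213.]
rod 0.43 [ 0.587   0.288  -0.0043] [495. 183.]
rod 0.4 [0.5697 0.2259 0.0322] [464. 186.]
tray_in 0.9 [ 0.5719 -0.2803  0.0032] [113. 255.]
tray 0.77 [ 0.5744 -0.2802 -0.0005] [115. 255.]
4.0 [ 0.503  -0.003   0.3016] [179.8109   0.0184 167.5755] [-0.483   0.015   0.4085  1.6828 -0.0091  1.4438  1.2805] [-0.3 -0.5  0.2]
```

View pics/w2.png

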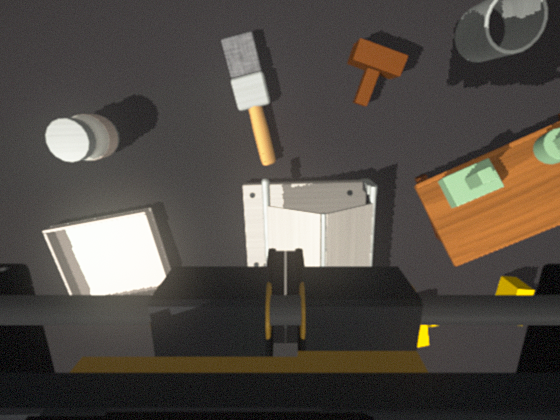

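The gauge is nearly square to the image. The front edge of the bed is at row ~183, the rod runs (265,182)-(268,245), and the tray is at (108,250). I'll compute the gauge pose from these.

Run:
```python
from h import *
im=cv2.imread('pics/w2.png'); c=im[165:285,35:400]
cv2.imwrite('pics/w2c.png',cv2.resize(c,None,fx=2.15,fy=2.15,interpolation=cv2.INTER_CUBIC))
a=ray('wrist',(265,182),.05);b=ray('wrist',(268,245),.05);d=b-a;print('rod',a,b,np.degrees(np.arctan2(d[1],d[0])))
a=ray('wrist',(245,195),.015);b=ray('wrist',(246.5,266),.015);d=b-a;print('bedL',a,b,np.degrees(np.arctan2(d[1],d[0])))
for yaw in (-11,-13):
  G=R.from_euler('z',yaw,degrees=True)
  # origin from rod x=-40, and bed-left edge y=-85
  print(yaw,'rod end/tip rel origin guess', G.inv().apply(np.array([.546,-.0365,.048])-[.595,.0035,0]))
```

```text
rod [ 0.504  -0.0273  0.05  ] [ 0.5879 -0.0433  0.05  ] -10.814330046431005
bedL [ 0.5226 -0.062   0.015 ] [ 0.6276 -0.087   0.015 ] -13.343403460942625
-11 rod end/tip rel origin guess [-0.0405 -0.0486  0.048 ]
-13 rod end/tip rel origin guess [-0.0387 -0.05    0.048 ]
```

View pics/w2c.png

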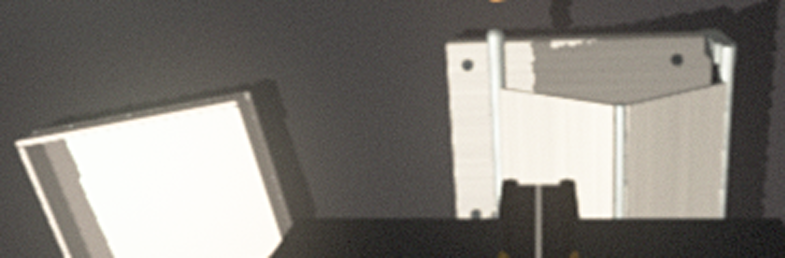

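Run:
```python
from h import *
def L(n,p,q,z):
    a=ray('wrist',p,z);b=ray('wrist',q,z);d=b-a;print(n,a,b,np.degrees(np.arctan2(d[1],d[0])))
L('bed',(242.4,185),(247.6,265.9),.015)
L('rod',(265.2,179.4),(266.6,246.4),.053)
L('hinge',(375,186),(372.2,266),.05)
L('front',(242.4,185),(361,181),.015)
for y in (-11,-12,-12.5):
  G=R.from_euler('z',y,degrees=True); print(y,'origin from corner',ray('wrist',(242.4,185),.015)-G.apply([-.075,-.085,.015]),'from rod -85', )
  for p in ([-.075,-.085,.015],[-.075,.085,.015],[.075,-.085,.015],[.0,.085,.048],[-.075,.085,.048]): print(p,proj('wrist',np.array([.5945,.0035,0])+G.apply(p)).round(1))
```

```text
bed [ 0.5082 -0.062   0.015 ] [ 0.6278 -0.0853  0.015 ] -11.045688247681944
rod [ 0.5003 -0.026   0.053 ] [ 0.5883 -0.0451  0.053 ] -12.304299341331552
hinge [0.539  0.1068 0.05  ] [0.6487 0.0879 0.05  ] -9.815178435466988
front [ 0.5082 -0.062   0.015 ] [0.5378 0.0971 0.015 ] 79.46205627189838
-11 origin from corner [0.5981 0.0071 0.    ] from rod -85
[-0.075, -0.085, 0.015] [239.1 183.1]
[-0.075, 0.085, 0.015] [363.9 179.8]
[0.075, -0.085, 0.015] [245.8 281.3]
[0.0, 0.085, 0.048] [367.1 240.2]
[-0.075, 0.085, 0.048] [370.  185.1]
-12 origin from corner [0.5993 0.0056 0.    ] from rod -85
[-0.075, -0.085, 0.015] [240. 182.]
[-0.075, 0.085, 0.015] [364.8 180.9]
[0.075, -0.085, 0.015] [244.9 280.4]
[0.0, 0.085, 0.048] [367.1 241.3]
[-0.075, 0.085, 0.048] [370.9 186.2]
-12.5 origin from corner [0.5998 0.0048 0.    ] from rod -85
[-0.075, -0.085, 0.015] [240.5 181.4]
[-0.075, 0.085, 0.015] [365.3 181.4]
[0.075, -0.085, 0.015] [244.4 280. ]
[0.0, 0.085, 0.048] [367.  241.8]
[-0.075, 0.085, 0.048] [371.4 186.8]
```

```bash
cat >> h.py <<'E'
G0=np.array([.596,.005,0]); GR=R.from_euler('z',-11,degrees=True)
def g2w(p): return G0+GR.apply(np.array(p))
def w2g(p): return GR.inv().apply(np.array(p)-G0)
def tilt(deg):
    a=np.radians(deg); z=np.array([np.sin(a),0,-np.cos(a)]); y=np.array([0,1.,0]); x=np.cross(y,z)
    return GR*R.from_matrix(np.c_[x,y,z])
E
python3 - <<'E'
from h import *
go(g2w([-.073,-.09,.12]),tilt(30)); Rt=tilt(30)
for d in ([0,0,-75],[0,10,0]): print(d,Rt.inv().apply(GR.apply(np.array(d))).round(1))
E
```

```text
t 4.0 turn [ -0.2 -30.   -1.4] n 3.5 | shift now [-18.3 -64.5 181.4] after [ 76.3 -64.4 165.6] n 3.9
[0, 0, -75] [37.5  0.  65. ]
[0, 10, 0] [-0. 10.  0.]
```

Call:
arm_command(
  plan=[
    [[0,0,0],[0,-7.5,-0.3],0],
    [[0,0,0],[0,-7.5,-0.3],0],
    [[0,0,0],[0,-7.5,-0.4],0],
    [[0,0,0],[0,-7.5,-0.4],0],
    [[16,-13,34],[0,0,0],0],
    [[16,-13,34],[0,0,0],0],
    [[16,-13,34],[0,0,0],0],
    [[14,-13,32],[0,0,0],0],
    [[14,-12,32],[0,0,0],0],
    [[0,0,0],[0,0,0],0],
  ],
)

```text
time_s: 5.0
tool_pos: [0.5134, -0.0691, 0.1172]
orientation: [-3.134, 0.551, 2.974]
contact_force: [-0.4, -0.4, 0.5]
gripper_width: -0.0001
```

Run:
```python
from h import *
p,R0,s=tool(); print(w2g(p),s['qpos']); go(g2w([-.073,-.09,.045]),tilt(30))
```

```text
[-0.0669 -0.0885  0.1172] [-0.444  -0.1692  0.3965  2.3589  0.4382  0.4317  1.0135]
t 5.0 turn [0.2 1.6 1.2] n 0.2 | shift now [43.  -0.9 58.3] after [41.4 -1.5 59.5] n 1.4
```

Call:
arm_command(
  plan=[
    [[14,0,20],[0,0,1],0],
    [[14,0,20],[0,0,0],0],
    [[14,0,18],[0,0,0],0],
    [[0,0,0],[0,0,0],0],
  ],
)

```text
time_s: 5.4
tool_pos: [0.5124, -0.0656, 0.0497]
orientation: [3.138, 0.557, 2.957]
contact_force: [-0.7, -0.4, 0.5]
gripper_width: 0.0006
```

Run:
```python
from h import *
p,R0,s=tool(); print(w2g(p),s['qpos']); go(g2w([-.073,-.09,.045]),tilt(30))
shot('side','d1.png'); im=cv2.imread('pics/d1.png')[140:260,210:370]; cv2.imwrite('pics/d1c.png',cv2.resize(im,None,fx=4.5,fy=4.5,interpolation=cv2.INTER_CUBIC))
```

```text
[-0.0686 -0.0853  0.0497] [-0.3268 -0.0022  0.2929  2.4141  0.5546  0.2139  0.8407]
t 5.4 turn [0.4 1.9 0.4] n 0.2 | shift now [ 6.3 -4.7  1.7] after [ 6.2 -4.7  1.9] n 0.2
```

View pics/d1c.png

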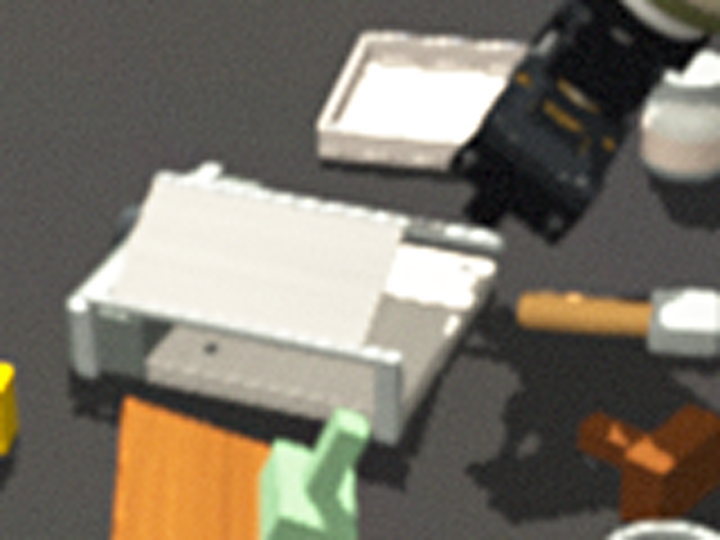

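Call:
arm_command(
  plan=[
    [[6,0,3],[0,7,0.4],0],
    [[0,8,0],[0,1,0],0],
    [[0,10,0],[0,0,0],0],
    [[0,10,0],[0,0,0],0],
    [[0,0,0],[0,0,0],0],
  ],
)

```text
time_s: 5.95
tool_pos: [0.523, -0.0389, 0.0591]
orientation: [3.141, 0.476, 2.952]
contact_force: [0.0, 0.1, -0.4]
gripper_width: 0.0004
```

```bash
cat > st.py <<'E'
from h import *
p,R0,s=tool(); print(w2g(p),np.array(s['qpos']),'F gauge',GR.inv().apply(s['contact_force']).round(1),s['ft_torque'],'err deg tilt24',np.degrees((R0.inv()*tilt(24)).as_rotvec()).round(1))
E
python3 st.py
```

```text
[-0.0633 -0.057   0.0591] [-0.3873  0.0199  0.2929  2.3245  0.3555  0.3599  0.9798] F gauge [-0.   0.1 -0.4] [ 0.1159  0.5118 -0.0247] err deg tilt24 [0.1 3.2 0.1]
```

Call:
arm_command(
  plan=[
    [[0,-15,0],[0,3,0],0],
    [[0,-15,0],[0,0,0],0],
    [[6,0,0],[0,0,0],0],
    [[6,0,6],[0,0,0],0],
    [[3,0,3],[0,0,0],0],
    [[0,0,0],[0,0,0],0],
  ],
)

```text
time_s: 6.55
tool_pos: [0.5107, -0.0637, 0.0516]
orientation: [3.134, 0.43, 2.956]
contact_force: [-0.5, 0.1, 0.1]
gripper_width: 0.0005
```

```bash
python3 st.py
```

```text
[-0.0706 -0.0838  0.0516] [-0.331   0.0276  0.3209  2.3194  0.1794  0.3773  1.2221] F gauge [-0.5 -0.   0.1] [ 0.0722  0.507  -0.013 ] err deg tilt24 [0.6 0.7 0.3]
```

Call:
arm_command(
  plan=[
    [[5,0,6],[0,0,0],0],
    [[2,0,4],[0,0,0],0],
    [[0,10,0],[0,0,0],0],
    [[0,10,0],[0,0,0],0],
    [[0,0,0],[0,0,0],0],
  ],
)

```text
time_s: 7.05
tool_pos: [0.5113, -0.042, 0.037]
orientation: [3.135, 0.428, 2.958]
contact_force: [-0.8, -0.3, -0.4]
gripper_width: 0.0005
```

```bash
python3 st.py
```

```text
[-0.0741 -0.0623  0.037 ] [-0.3712  0.0605  0.3048  2.3284  0.2369  0.3471  1.1119] F gauge [-0.7 -0.4 -0.4] [ 0.0505  0.453  -0.0589] err deg tilt24 [0.6 0.5 0.5]
```

Call:
arm_command(
  plan=[
    [[-1,10,-2],[0,0,0],0],
    [[-1,10,-2],[0,0,0],0],
    [[0,12,0],[0,0,0],0],
    [[0,12,0],[0,0,0],0],
    [[0,0,0],[0,0,0],0],
  ],
)

```text
time_s: 7.55
tool_pos: [0.518, -0.0004, 0.0395]
orientation: [3.138, 0.424, 2.958]
contact_force: [-0.9, 0.2, -0.4]
gripper_width: 0.0008
```

```bash
python3 st.py
```

```text
[-0.0756 -0.0202  0.0395] [-0.4511  0.0728  0.2745  2.3061  0.3365  0.3849  0.9179] F gauge [-0.9 -0.  -0.4] [0.1358 0.5132 0.0298] err deg tilt24 [0.4 0.3 0.4]
```

```bash
cat > rod.py <<'E'
from h import *
for c in ('scene','side','wrist'):
    shot(c,'tmp_%s.png'%c)
    for d in r.tip_of(c,'rod')[:2]: print(c,round(d['conf'],2),w2g(d['point']))
E
python3 rod.py
```

```text
scene 0.49 [-0.04   -0.0058  0.0467]
side 0.45 [-0.0384 -0.0059  0.0453]
```

Call:
arm_command(
  plan=[
    [[0,12,0],[0,0,0],0],
    [[0,12,0],[0,0,0],0],
    [[0,12,0],[0,0,0],0],
    [[0,12,0],[0,0,0],0],
    [[0,12,0],[0,0,0],0],
    [[0,10,0],[0,0,0],0],
  ],
)

```text
time_s: 8.45
tool_pos: [0.5299, 0.0633, 0.0391]
orientation: [3.14, 0.422, 2.947]
contact_force: [-0.4, -1.0, -1.2]
gripper_width: -0.0
```

```bash
python3 st.py
```

```text
[-0.076   0.0446  0.0391] [-0.5648  0.1216  0.235   2.2527  0.4346  0.4371  0.6755] F gauge [-0.2 -1.1 -1.2] [-0.0729  0.4644 -0.077 ] err deg tilt24 [ 0.1  0.2 -0.1]
```

Call:
arm_command(
  plan=[
    [[0,6,0],[0,0,0],0],
    [[0,5,0],[0,0,0],0],
    [[0,4,0],[0,0,0],0],
    [[0,3,0],[0,0,0],0],
  ],
)

```text
time_s: 8.85
tool_pos: [0.5334, 0.0817, 0.0389]
orientation: [3.14, 0.422, 2.947]
contact_force: [0.2, -1.0, -1.5]
gripper_width: 0.0003
```

```bash
python3 st.py
```

```text
[-0.076   0.0633  0.0389] [-0.5938  0.139   0.2251  2.2332  0.4498  0.452   0.6253] F gauge [ 0.4 -1.  -1.5] [-0.0096  0.5136 -0.0084] err deg tilt24 [ 0.   0.2 -0.1]
```

Probing for the stop in small steps.

Call:
arm_command(
  plan=[
    [[0,2,0],[0,0,0],0],
    [[0,2,0],[0,0,0],0],
  ],
)

```text
time_s: 9.05
tool_pos: [0.5338, 0.0836, 0.0386]
orientation: [-3.14, 0.421, 2.945]
contact_force: [-0.8, -8.1, 3.8]
gripper_width: 0.0003
```

```bash
python3 st.py; python3 rod.py
```

```text
[-0.076   0.0652  0.0386] [-0.5992  0.1429  0.2247  2.2293  0.4536  0.4574  0.6147] F gauge [ 0.8 -8.1  3.8] [-1.5315  0.5076 -0.7427] err deg tilt24 [-0.2  0.1 -0.2]
```

Call:
arm_command(
  plan=[
    [[0,2,0],[0,0,0],0],
    [[0,1,0],[0,0,0],0],
  ],
)

```text
time_s: 9.55
tool_pos: [0.5338, 0.0829, 0.0384]
orientation: [-3.137, 0.419, 2.941]
contact_force: [-3.3, -3.6, 3.2]
gripper_width: 0.0004
```

```bash
python3 st.py
```

```text
[-0.076   0.0646  0.0384] [-0.6013  0.1449  0.2257  2.2272  0.4566  0.4625  0.6072] F gauge [-2.6 -4.2  3.2] [-0.6467  0.6343 -0.3278] err deg tilt24 [-0.5  0.  -0.4]
```

Call:
arm_command(
  plan=[
    [[0,-15,0],[0,0,0],0],
    [[0,0,-30],[0,0,0],0],
    [[0,0,-40],[0,0,0],60],
    [[0,0,-45],[0,0,0],60],
    [[0,0,-45],[0,0,0],60],
    [[0,0,0],[0,0,0],60],
  ],
)

```text
time_s: 10.15
tool_pos: [0.4646, 0.0813, 0.1899]
orientation: [-3.138, 0.419, 2.94]
contact_force: [0.6, 1.2, 0.2]
gripper_width: 0.0248
```

```bash
cat >> h.py <<'E'
def rtilt(deg,yaw):
    a=np.radians(deg); z=np.array([np.sin(a),0,-np.cos(a)]); y=np.array([0,1.,0]); x=np.cross(y,z)
    return R.from_euler('z',yaw,degrees=True)*R.from_matrix(np.c_[x,y,z])
E
python3 rod.py
python3 - <<'E'
from h import *
Rt=rtilt(25,12.8); bz=-Rt.apply([0,0,1]); B=np.array([.5685,.2297,.031]); print(bz,r.read_state()['qpos'])
go(B+.138*bz,Rt)
E
```

```text
side 0.38 [-0.0386  0.0745  0.0482]
side 0.25 [-0.0598  0.2766 -0.0013]
wrist 0.62 [-0.0388  0.0795  0.0462]
[-0.4121 -0.0936  0.9063] [-0.6312 -0.25    0.1548  2.2256  0.3934  0.8812  0.6837]
t 10.45 turn [-10.7  -1.6 -22.1] n 2.9 | shift now [ -7.9 145.   30.5] after [-59.3 123.6  56.9] n 3.0
```

Call:
arm_command(
  plan=[
    [[-2,36,5],[0,0,0],60],
    [[-2,36,5],[0,0,0],60],
    [[-2,36,5],[0,0,0],60],
    [[-2,36,5],[0,0,0],60],
    [[0,0,0],[-3.6,-0.5,-7.4],60],
    [[0,0,0],[-3.6,-0.5,-7.4],60],
    [[0,0,0],[-3.5,-0.5,-7.3],60],
    [[0,0,0],[0,0,0],60],
  ],
)

```text
time_s: 11.25
tool_pos: [0.5076, 0.2194, 0.1503]
orientation: [-3.134, 0.415, -2.916]
contact_force: [-0.4, -0.4, 0.2]
gripper_width: 0.0522
```

Run:
```python
from h import *
see('w3.png',['block','round_blank','rack'])
for d in r.look_for('wrist','block')[:2]: print(d)
Rt=rtilt(25,12.8); bz=-Rt.apply([0,0,1]); B=np.array([.5685,.2297,.031]); 
go(B+.138*bz,Rt)
for x in (-8,8):
  for y in (-8,8): print('stub top',proj('wrist',B+Rt.apply([x/1e3,y/1e3,-.066])).round(1))
for x in (-20,20):
  for y in (-30,30): print('base top',proj('wrist',B+Rt.apply([x/1e3,y/1e3,-.024])).round(1))
```

```text
block 0.71 [0.7619 0.2795 0.0175] [288. 317.]
block 0.61 [0.5686 0.2288 0.0341] [280. 213.]
round_blank 0.63 [0.5474 0.339  0.0316] [401. 213.]
rack 0.68 [ 0.5887  0.2878 -0.0047] [330. 211.]
11.45 [0.5075 0.2218 0.1516] [-179.6831   23.8905 -167.3934] [-0.6741 -0.0286  0.0838  2.1126  0.2465  0.6826  1.0376] [ 0.1 -0.  -0. ]
{'point': [0.7706, 0.2947, 0.0354], 'conf': 0.93}
{'point': [0.4351, 0.1168, 0.0285], 'conf': 0.93}
t 11.5 turn [-0.4 -1.1 -0.1] n 0.1 | shift now [-4.3 -5.9 -2.7] after [-4.3 -5.9 -2.7] n 0.2
stub top [266.3 244. ]
stub top [288.2 244. ]
stub top [265.9 223.1]
stub top [288.2 223.1]
base top [244.1 238.9]
base top [313.6 238.9]
base top [242.3 193.7]
base top [314.7 193.6]
```

View pics/w3.png

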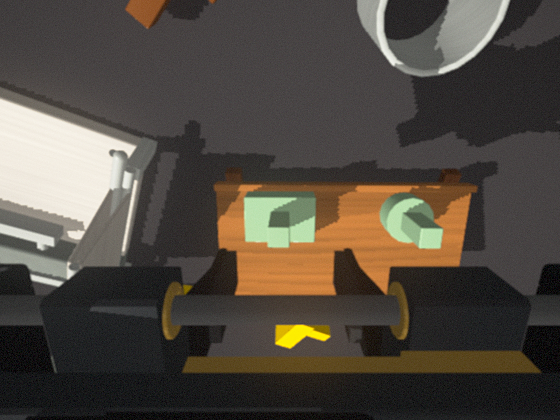

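The cover is folded at the left of the picture. The block's base top spans (245-316, 193-241) and its stub top (268-290, 227-247), within 2 px of my estimate. I'll descend with a small correction.

Call:
arm_command(
  plan=[
    [[-6,-4.6,0],[-0.4,-1.1,0],60],
    [[0,0,25],[0,0,0],60],
    [[0,0,25],[0,0,0],60],
    [[0,0,20],[0,0,0],60],
    [[0,0,0],[0,0,0],60],
  ],
)

```text
time_s: 12.0
tool_pos: [0.5464, 0.227, 0.0916]
orientation: [3.136, 0.445, -2.927]
contact_force: [-0.6, -0.2, 0.0]
gripper_width: 0.0525
```

Run:
```python
from h import *
Rt=rtilt(25,12.8); bz=-Rt.apply([0,0,1]); B=np.array([.5685,.2297,.031])+Rt.apply([-.002,.0013,0]); 
go(B+.038*bz,Rt)
```

```text
t 12.0 turn [ 0.1  0.5 -0.5] n 0.1 | shift now [ 3.8 -1.  26.2] after [ 3.6 -0.9 26.3] n 0.5
```

Call:
arm_command(
  plan=[
    [[3.7,-1,15],[0,0.5,-0.5],60],
    [[0,0,12],[0,0,0],60],
    [[0,0,0],[0,0,0],60],
  ],
)

```text
time_s: 12.3
tool_pos: [0.5558, 0.2284, 0.067]
orientation: [3.138, 0.439, -2.92]
contact_force: [0.3, -0.7, -0.2]
gripper_width: 0.052
```

Run:
```python
from h import *
Rt=rtilt(25,12.8); bz=-Rt.apply([0,0,1]); B=np.array([.5685,.2297,.031])+Rt.apply([-.002,.0013,0]); 
go(B+.038*bz,Rt); print(r.read_state()['contact_force'])
```

```text
t 12.3 turn [ 0.2  0.1 -0.1] n 0.0 | shift now [ 1.8 -0.3 -0. ] after [ 1.8 -0.3 -0. ] n 0.0
[ 0.2954 -0.7003 -0.1531]
```

Call:
arm_command(
  plan=[
    [[1.8,0,0],[0,0,0],0],
    [[0,0,0],[0,0,0],0],
    [[0,0,0],[0,0,0],0],
    [[0,0,0],[0,0,0],0],
    [[0,0,0],[0,0,0],0],
    [[0,0,-10],[0,0,0],0],
    [[0,0,-20],[0,0,0],0],
    [[0,0,-40],[0,0,0],0],
    [[0,0,-40],[0,0,0],0],
    [[0,0,0],[0,0,0],0],
  ],
)

```text
time_s: 13.3
tool_pos: [0.5057, 0.2168, 0.1735]
orientation: [3.137, 0.44, -2.921]
contact_force: [1.4, 0.5, -1.8]
gripper_width: 0.0158
```

Run:
```python
from h import *
Rv=R.from_euler('z',-11,degrees=True)
p,R0,s=tool(); print(s['qpos'],s['contact_force'],s['gripper_width'])
Rt=down(np.radians(12.8+180)); go(p,Rt)
see('w4.png',['block'])
```

```text
[-0.6714 -0.0796  0.0881  2.1174  0.2405  0.701   1.0577] [ 1.3574  0.5376 -1.8189] 0.015819555872281316
t 13.3 turn [ 0.2 25.2 -0.1] n 2.9 | shift now [0. 0. 0.] after [0. 0. 0.] n 0.0
block 0.87 [0.5173 0.2236 0.1349] [292. 240.]
13.4 [0.5053 0.216  0.1693] [ 179.8662   24.9866 -167.3273] [-0.6711 -0.0736  0.0888  2.1199  0.2407  0.6971  1.0575] [ 0.6 -0.2 -1.2]
```

View pics/w4.png

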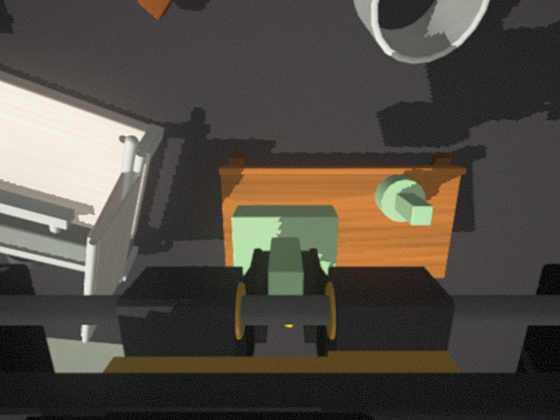

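The block is gripped by its stub, square to the jaws, and the round blank is undisturbed. Next I'll level it, raise it and turn it for the first press.

Call:
arm_command(
  plan=[
    [[0,0,-30],[0,8.4,0],0],
    [[0,0,-30],[0,8.4,0],0],
    [[0,0,-20],[0,8.4,0],0],
    [[0,0,0],[0,0,8.1],0],
    [[0,0,0],[0,0,8.1],0],
    [[0,0,0],[0,0,8.1],0],
    [[0,0,0],[0,0,8.1],0],
    [[0,0,0],[0,0,8.1],0],
    [[0,0,0],[0,0,8.1],0],
    [[0,0,0],[0,0,8.1],0],
    [[0,0,0],[0,0,8.1],0],
    [[0,0,0],[0,0,8.1],0],
  ],
)

```text
time_s: 14.6
tool_pos: [0.475, 0.2052, 0.2255]
orientation: [-3.103, 0.001, 2.044]
contact_force: [0.3, 0.2, -1.0]
gripper_width: 0.0155
```

Run:
```python
from h import *
print(r.read_state()['qpos']);go(g2w([-.005,-.025,.235]),down(np.radians(79)))
```

```text
[-0.7137  0.1223  0.2371  1.7311 -0.0285  1.3302  0.0028]
t 14.6 turn [-2.1  0.8 38.1] n 4.4 | shift now [-249.9   -3.2   -9.1] after [-198.4  152.    -9.5] n 5.0
```

Call:
arm_command(
  plan=[
    [[0,0,-8],[-0.4,0.1,7.6],0],
    [[0,0,-8],[-0.4,0.1,7.6],0],
    [[0,0,0],[-0.4,0.2,7.6],0],
    [[0,0,0],[-0.4,0.2,7.6],0],
    [[0,0,0],[-0.4,0.2,7.6],0],
    [[-33,25,0],[0,0,0],0],
    [[-33,25,0],[0,0,0],0],
    [[-33,25,0],[0,0,0],0],
    [[-33,25,0],[0,0,0],0],
    [[-33,25,0],[0,0,0],0],
    [[-33,25,0],[0,0,0],0],
    [[0,0,0],[0,0,0],0],
  ],
)

```text
time_s: 15.8
tool_pos: [0.5773, -0.0313, 0.2244]
orientation: [-3.123, 0.023, 1.346]
contact_force: [-0.6, -0.8, -1.1]
gripper_width: 0.016
```

Run:
```python
from h import *
print(r.read_state()['qpos']);
see('w5.png',['block','bar_face','gauge','rod'])
for c in ('scene','side'):
    shot(c,'%s5.png'%c)
    for n in ('bar_face','gauge','block','rod'):
        for d in r.tip_of(c,n)[:3]: print(c,n,round(d['conf'],2),w2g(d['point']))
go(g2w([-.005,-.025,.10]),down(np.radians(79)))
```

```text
[-0.4332  0.2596  0.4784  1.602  -0.1024  1.3323 -0.1668]
block 0.82 [ 0.5752 -0.0275  0.1811] [283. 245.]
block 0.68 [0.3844 0.141  0.0203] [66. 66.]
bar_face 0.61 [ 0.634  -0.0187  0.0299] [340. 170.]
bar_face 0.4 [ 0.5937  0.0053 -0.0012] [297. 152.]
gauge 0.94 [0.5918 0.0063 0.0011] [296. 152.]
rod 0.96 [0.5711 0.0892 0.0429] [257.  78.]
rod 0.54 [ 0.4092 -0.0205  0.0015] [152. 207.]
16.05 [ 0.5764 -0.0227  0.2253] [-178.8897    1.0595   77.7053] [-0.4402  0.2552  0.4709  1.6041 -0.1033  1.3331 -0.1704] [-0.4  0.3 -0.3]
scene bar_face 0.53 [ 0.0489 -0.0199  0.0313]
scene gauge 0.7 [0.0018 0.0005 0.002 ]
scene block 0.79 [-0.288   0.4428  0.0259]
scene block 0.78 [0.1447 0.1526 0.0186]
scene block 0.73 [0.1125 0.2994 0.0228]
side gauge 0.89 [-0.0029 -0.0012 -0.0051]
side block 0.92 [-0.2843  0.442   0.0228]
side block 0.9 [-0.2398  0.0928  0.0258]
side block 0.83 [0.112  0.2989 0.0191]
side rod 0.42 [-0.0408  0.0748  0.051 ]
t 16.55 turn [-1.1  1.  -1.4] n 0.2 | shift now [  9.8  10.5 125.7] after [  7.3   8.4 126. ] n 2.5
```

View pics/w5.png

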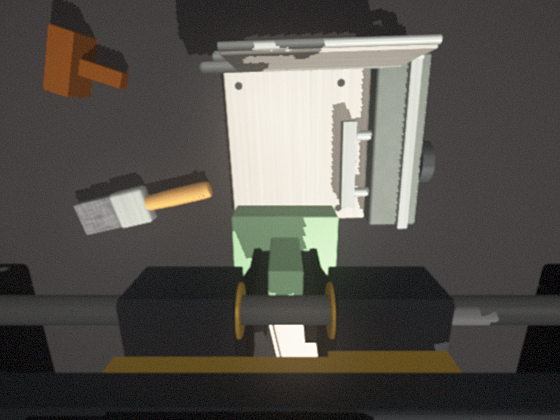

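The picture shows the spring bar at (341-356, 122-210) and the folded cover at the top, rows 38-70. The block in the gripper hides only the near edge of the bed. I'll measure the direction of the bar.

Run:
```python
from h import *
im=cv2.imread('pics/w5.png',0)
l=cv2.createLineSegmentDetector().detect(im)[0][:,0]
for s in l:
    if np.hypot(s[2]-s[0],s[3]-s[1])<45 or max(s[1],s[3])>235 or min(s[0],s[2])<200: continue
    for z in (.015,.037):
        a=ray('wrist',s[:2],z);b=ray('wrist',s[2:],z);d=b-a
        print(s.round(),z,w2g(a).round(4),w2g(b).round(4),np.degrees(np.arctan2(d[1],d[0])).round(2))
```

```text
[223.  72. 234. 212.] 0.015 [-0.0765  0.0851  0.015 ] [-0.0761 -0.0659  0.015 ] -100.85
[223.  72. 234. 212.] 0.037 [-0.0723  0.0832  0.037 ] [-0.0719 -0.0587  0.037 ] -100.85
[388.  49. 437.  49.] 0.015 [0.09   0.1016 0.015 ] [0.1382 0.1006 0.015 ] -12.17
[388.  49. 437.  49.] 0.037 [0.0842 0.0987 0.037 ] [0.1294 0.0977 0.037 ] -12.17
[411.  59. 397. 227.] 0.015 [0.1139 0.0914 0.015 ] [ 0.114  -0.0884  0.015 ] -100.98
[411.  59. 397. 227.] 0.037 [0.1066 0.0891 0.037 ] [ 0.1067 -0.0799  0.037 ] -100.98
[406. 228. 422.  59.] 0.015 [ 0.1251 -0.0898  0.015 ] [0.1248 0.0913 0.015 ] 79.09
[406. 228. 422.  59.] 0.037 [ 0.1171 -0.0812  0.037 ] [0.1169 0.0889 0.037 ] 79.09
[369.  67. 224.  72.] 0.015 [0.0724 0.0858 0.015 ] [-0.0752  0.0847  0.015 ] 169.42
[369.  67. 224.  72.] 0.037 [0.0676 0.0837 0.037 ] [-0.0711  0.0827  0.037 ] 169.42
[343. 122. 341. 208.] 0.015 [0.0473 0.0325 0.015 ] [ 0.0477 -0.0637  0.015 ] -100.76
[343. 122. 341. 208.] 0.037 [0.044  0.0337 0.037 ] [ 0.0444 -0.0567  0.037 ] -100.76
[439.  35. 323.  39.] 0.015 [0.1393 0.1125 0.015 ] [0.0255 0.1125 0.015 ] 168.99
[439.  
[... 866 characters left out ...]
0.0258 0.037 ] [0.0685 0.0814 0.037 ] 78.92
[321.  52. 387.  49.] 0.015 [0.023 0.101 0.015] [0.0889 0.1013 0.015 ] -10.75
[321.  52. 387.  49.] 0.037 [0.0212 0.0981 0.037 ] [0.0831 0.0983 0.037 ] -10.75
[378.  70. 369. 223.] 0.015 [0.0809 0.0821 0.015 ] [ 0.0813 -0.083   0.015 ] -100.84
[378.  70. 369. 223.] 0.037 [0.0755 0.0803 0.037 ] [ 0.076  -0.0748  0.037 ] -100.84
[364. 187. 367. 142.] 0.015 [ 0.0736 -0.0391  0.015 ] [0.0734 0.0111 0.015 ] 79.24
[364. 187. 367. 142.] 0.037 [ 0.0687 -0.0336  0.037 ] [0.0685 0.0136 0.037 ] 79.24
[434.  44. 324.  48.] 0.015 [0.1353 0.1044 0.015 ] [0.0267 0.1042 0.015 ] 169.14
[434.  44. 324.  48.] 0.037 [0.1267 0.1013 0.037 ] [0.0247 0.101  0.037 ] 169.14
```

Call:
arm_command(
  plan=[
    [[7,8,30],[-1.1,1,-1.4],0],
    [[0,0,30],[0,0,0],0],
    [[0,0,35],[0,0,0],0],
    [[0,0,30],[0,0,0],0],
    [[0,0,0],[0,0,0],0],
  ],
)

```text
time_s: 17.05
tool_pos: [0.5873, -0.019, 0.0987]
orientation: [3.136, -0.002, 1.38]
contact_force: [-0.4, -0.2, -0.3]
gripper_width: 0.0158
```

Run:
```python
from h import *
p,R0,s=tool();print(w2g(p),s['contact_force'])
go(g2w([-.005,-.025,.06]),down(np.radians(79)))
```

```text
[-0.0039 -0.0252  0.0987] [-0.3797 -0.2451 -0.3346]
t 17.05 turn [ 0.3 -0.1  0.1] n 0.0 | shift now [ 0.2 -1.3 38.6] after [ 0.2 -1.1 38.7] n 0.8
```

Call:
arm_command(
  plan=[
    [[0,0,20],[0,0,0],0],
    [[0,0,16],[0,0,0],0],
    [[0,0,4],[0,0,0],0],
    [[0,0,2],[0,0,0],0],
  ],
)

```text
time_s: 17.45
tool_pos: [0.5903, -0.019, 0.0597]
orientation: [3.131, -0.003, 1.38]
contact_force: [0.5, 0.6, 0.0]
gripper_width: 0.0157
```

```bash
cat > s2.py <<'E'
from h import *
import sys
p,R0,s=tool();print(w2g(p),'Fg',GR.inv().apply(s['contact_force']).round(1),'M',np.array(s['ft_torque']).round(2),s['gripper_width'])
go(p,down(np.radians(float(sys.argv[1]))))
E
python3 s2.py 79
```

```text
[-0.001  -0.0247  0.0597] Fg [0.4 0.7 0. ] M [-0.14  0.06 -0.05] 0.015672858154148248
t 17.45 turn [ 0.6 -0.2  0.1] n 0.1 | shift now [0. 0. 0.] after [0. 0. 0.] n 0.0
```

Call:
arm_command(
  plan=[
    [[0,0,2],[0.6,-0.2,0],0],
    [[0,0,2],[0,0,0],0],
    [[0,0,0],[0,0,0],0],
  ],
)

```text
time_s: 17.75
tool_pos: [0.5915, -0.0187, 0.0608]
orientation: [3.141, -0.001, 1.38]
contact_force: [0.0, 0.1, -0.5]
gripper_width: 0.0159
```

```bash
python3 s2.py 79
```

```text
[ 0.0001 -0.0241  0.0608] Fg [ 0.   0.1 -0.5] M [-0.1   0.03  0.03] 0.015890972480008453
t 17.75 turn [ 0.  -0.1  0.1] n 0.0 | shift now [0. 0. 0.] after [0. 0. 0.] n 0.0
```

Call:
arm_command(
  plan=[
    [[0,0,5],[0,0,0],0],
    [[0,0,3],[0,0,0],0],
  ],
)

```text
time_s: 17.95
tool_pos: [0.5925, -0.0185, 0.0583]
orientation: [3.14, -0.004, 1.38]
contact_force: [-20.2, 0.0, 37.0]
gripper_width: 0.016
```

```bash
python3 s2.py 79
```

```text
[ 0.0011 -0.0237  0.0583] Fg [-19.9  -3.8  37. ] M [0.13 4.83 0.08] 0.015992119859251273
t 17.95 turn [ 0.1 -0.2  0. ] n 0.0 | shift now [0. 0. 0.] after [0. 0. 0.] n 0.0
```

Call:
arm_command(
  plan=[
    [[0,0,-2],[0,0,0],0],
    [[0,0,0],[0,0,0],0],
  ],
)

```text
time_s: 18.15
tool_pos: [0.5936, -0.0185, 0.0622]
orientation: [3.138, -0.005, 1.379]
contact_force: [0.0, -0.4, -1.0]
gripper_width: 0.0155
```

```bash
python3 s2.py 79
```

```text
[ 0.0021 -0.0235  0.0622] Fg [ 0.1 -0.4 -1. ] M [-0.12  0.09 -0.01] 0.015506707784215942
t 18.15 turn [ 0.2 -0.3  0. ] n 0.0 | shift now [0. 0. 0.] after [0. 0. 0.] n 0.0
```

Call:
arm_command(
  plan=[
    [[0,5,0.7],[0,-0.3,0],0],
    [[0,4,0.5],[0,0,0],0],
    [[0,0,0],[0,0,0],0],
  ],
)

```text
time_s: 18.45
tool_pos: [0.6037, -0.0202, 0.0607]
orientation: [3.137, 0.0, 1.38]
contact_force: [-0.2, 0.1, -1.2]
gripper_width: 0.0157
```

```bash
python3 s2.py 79
```

```text
[ 0.0123 -0.0232  0.0607] Fg [-0.2  0.1 -1.2] M [-0.12  0.07  0.02] 0.01570544469178477
t 18.45 turn [0.3 0.  0.1] n 0.0 | shift now [0. 0. 0.] after [0. 0. 0.] n 0.0
```

Call:
arm_command(
  plan=[
    [[0,4,0],[0,0,0],0],
    [[0,4,0],[0,0,0],0],
    [[0,3,0],[0,0,0],0],
  ],
)

```text
time_s: 18.75
tool_pos: [0.6136, -0.022, 0.0596]
orientation: [3.141, 0.001, 1.38]
contact_force: [-3.6, 1.0, 1.8]
gripper_width: 0.0156
```

```bash
python3 s2.py 79
```

```text
[ 0.0224 -0.0232  0.0596] Fg [-3.7  0.3  1.8] M [ 0.09  1.13 -0.03] 0.015611995792433721
t 18.75 turn [0.  0.  0.1] n 0.0 | shift now [0. 0. 0.] after [0. 0. 0.] n 0.0
```

Call:
arm_command(
  plan=[
    [[0,3,-0.3],[0,0,0],0],
    [[0,2,-0.3],[0,0,0],0],
  ],
)

```text
time_s: 18.95
tool_pos: [0.6176, -0.0228, 0.0596]
orientation: [-3.139, 0.001, 1.38]
contact_force: [-5.2, 0.9, 1.7]
gripper_width: 0.0152
```

```bash
python3 s2.py 79
```

```text
[ 0.0265 -0.0232  0.0596] Fg [-5.3 -0.1  1.7] M [ 0.21  1.42 -0.04] 0.01524769150107763
t 18.95 turn [-0.2  0.1  0.1] n 0.0 | shift now [0. 0. 0.] after [0. 0. 0.] n 0.0
```

Call:
arm_command(
  plan=[
    [[0,2,-0.3],[0,0,0],0],
    [[0,2,0],[0,0,0],0],
  ],
)

```text
time_s: 19.15
tool_pos: [0.6182, -0.0229, 0.0592]
orientation: [-3.13, 0.001, 1.38]
contact_force: [-13.2, 2.3, 7.4]
gripper_width: 0.0154
```

```bash
python3 s2.py 79
```

```text
[ 0.0271 -0.0232  0.0592] Fg [-13.4  -0.2   7.4] M [0.42 3.13 0.01] 0.015363623261468513
t 19.15 turn [-0.7  0.1  0.1] n 0.1 | shift now [0. 0. 0.] after [0. 0. 0.] n 0.0
```

The bar is home: the force rose to 13 N with no further travel. I'll hold briefly, back off, raise and make the quarter turn.

Call:
arm_command(
  plan=[
    [[0,1,0],[0,0,0],0],
    [[0,-5,-1],[0,0,0],0],
    [[0,-15,-1],[0,0,0],0],
    [[0,-15,0],[0,0,0],0],
    [[-5,0,-25],[0,0,0],0],
    [[0,0,-30],[0,0,0],0],
    [[0,0,0],[0,0,-8.2],0],
    [[0,0,0],[0,0,-8.2],0],
    [[0,0,0],[0,0,-8.2],0],
    [[0,0,0],[0,0,-8.2],0],
    [[0,0,0],[0,0,-8.2],0],
    [[0,0,0],[0,0,-8.2],0],
  ],
)

```text
time_s: 20.35
tool_pos: [0.5872, -0.0227, 0.121]
orientation: [3.141, 0.002, 2.268]
contact_force: [0.2, -1.1, -0.6]
gripper_width: 0.0159
```

Call:
arm_command(
  plan=[
    [[0,0,0],[0,0,-8.2],0],
    [[0,0,0],[0,0,-8.2],0],
    [[0,0,0],[0,0,-8.2],0],
    [[0,0,0],[0,0,-8.2],0],
    [[0,0,0],[0,0,-8.2],0],
    [[0,0,0],[0,0,0],0],
  ],
)

```text
time_s: 20.95
tool_pos: [0.5912, -0.0242, 0.1232]
orientation: [-3.141, 0.015, 3.016]
contact_force: [-0.4, -0.1, -1.6]
gripper_width: 0.0156
```

```bash
python3 s2.py 169
python3 - <<'E'
from h import *
print(r.read_state()['qpos']); go(g2w([-.005,-.03,.10]),down(np.radians(169)))
im=shot('wrist','w6.png'); cv2.imwrite('pics/w6c.png',im[150:320,150:420,::-1].repeat(2,0).repeat(2,1))
for s in cv2.createLineSegmentDetector().detect(cv2.cvtColor(im,cv2.COLOR_RGB2GRAY))[0][:,0]:
    if np.hypot(s[2]-s[0],s[3]-s[1])>45 and max(s[1],s[3])<270: print(s.round())
E
```

```text
[ 0.0009 -0.0296  0.1232] Fg [-0.4 -0.2 -1.6] M [ 0.01  0.01 -0.03] 0.01562894270959979
t 20.95 turn [0.  0.9 3.8] n 0.5 | shift now [0. 0. 0.] after [0. 0. 0.] n 0.0
[-0.1959  0.3292  0.1903  1.707  -0.0658  1.0969  1.4585]
t 20.95 turn [0.  0.9 3.8] n 0.5 | shift now [ 6.3  0.  23.1] after [ 5.9 -0.4 23.2] n 0.5
[411. 264. 438. 141.]
[329. 266. 411. 266.]
[147. 266. 242. 266.]
[220. 112. 219. 264.]
[ 57. 139.   0. 145.]
[443. 126. 222. 110.]
[238. 206. 331. 206.]
[427. 210. 415. 265.]
[336. 217. 233. 217.]
[248.   0. 260.  76.]
[453. 158. 465. 109.]
[281.  74. 272.  -1.]
[515. 176. 466. 160.]
[438. 158. 428. 207.]
[420. 263. 430. 216.]
[291.   1. 296.  46.]
[536. 186. 510. 269.]
[ 87. 166. 110. 239.]
```

View pics/w6.png

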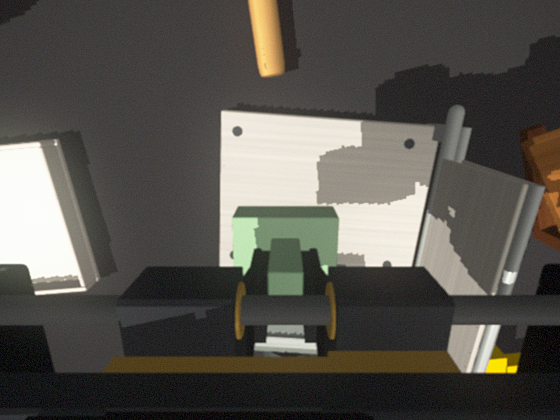

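The block is still square in the jaws, edges at columns 233-336, and the cover stays folded with clearance to the gripper body. I'll lower for the second press.

Call:
arm_command(
  plan=[
    [[3,0,10],[0,0.9,3.8],0],
    [[0,0,20],[0,0,0],0],
    [[0,0,20],[0,0,0],0],
    [[0,0,5],[0,0,0],0],
    [[0,0,0],[0,0,0],0],
  ],
)

```text
time_s: 21.5
tool_pos: [0.5907, -0.0244, 0.0685]
orientation: [3.141, 0.005, 2.919]
contact_force: [-0.8, -0.6, -0.6]
gripper_width: 0.0156
```

```bash
python3 s2.py 169
```

```text
[ 0.0004 -0.0298  0.0685] Fg [-0.7 -0.8 -0.6] M [-0.04 -0.03  0.  ] 0.015645341270899345
t 21.5 turn [ 0.1  0.3 -1.8] n 0.2 | shift now [0. 0. 0.] after [0. 0. 0.] n 0.0
```

Call:
arm_command(
  plan=[
    [[-5,0,5],[0,0.3,-1.8],0],
    [[-6,0,3],[0,0,0],0],
    [[0,0,0],[0,0,0],0],
  ],
)

```text
time_s: 21.8
tool_pos: [0.6034, -0.0267, 0.0629]
orientation: [3.14, 0.004, 2.946]
contact_force: [0.7, 0.4, -0.9]
gripper_width: 0.016
```

```bash
python3 s2.py 169
```

```text
[ 0.0134 -0.0296  0.0629] Fg [ 0.7  0.5 -0.9] M [-0.03 -0.02  0.06] 0.016042769900796946
t 21.8 turn [ 0.1  0.2 -0.2] n 0.0 | shift now [0. 0. 0.] after [0. 0. 0.] n 0.0
```

Call:
arm_command(
  plan=[
    [[-4,0,2.5],[0,0.2,-0.2],0],
    [[-4,0,0.5],[0,0,0],0],
    [[0,0,0],[0,0,0],0],
  ],
)

```text
time_s: 22.1
tool_pos: [0.6128, -0.0283, 0.0611]
orientation: [3.14, 0.002, 2.947]
contact_force: [-0.0, 0.1, -1.3]
gripper_width: 0.0158
```

```bash
python3 s2.py 169
```

```text
[ 0.0228 -0.0295  0.0611] Fg [-0.   0.1 -1.3] M [-0.05 -0.02 -0.02] 0.01578056662018893
t 22.1 turn [ 0.1  0.1 -0.1] n 0.0 | shift now [0. 0. 0.] after [0. 0. 0.] n 0.0
```

Call:
arm_command(
  plan=[
    [[-4,0,1],[0,0,0],0],
    [[-4,0,0.3],[0,0,0],0],
    [[-3,0,0],[0,0,0],0],
  ],
)

```text
time_s: 22.4
tool_pos: [0.6235, -0.0304, 0.0599]
orientation: [3.139, 0.0, 2.947]
contact_force: [-3.4, 1.0, 0.3]
gripper_width: 0.0159
```

```bash
python3 s2.py 169
```

```text
[ 0.0337 -0.0295  0.0599] Fg [-3.5  0.3  0.3] M [0.2  0.83 0.02] 0.01585290550555261
t 22.4 turn [ 0.1  0.  -0.2] n 0.0 | shift now [0. 0. 0.] after [0. 0. 0.] n 0.0
```

Call:
arm_command(
  plan=[
    [[-3,0,-0.2],[0,0,0],0],
    [[-2,0,-0.2],[0,0,0],0],
    [[-2,0,0],[0,0,0],0],
  ],
)

```text
time_s: 22.7
tool_pos: [0.6294, -0.0316, 0.0598]
orientation: [3.14, -0.004, 2.947]
contact_force: [-5.9, 1.0, 1.2]
gripper_width: 0.0156
```

```bash
python3 s2.py 169
```

```text
[ 0.0397 -0.0295  0.0598] Fg [-6.  -0.2  1.2] M [ 0.24  1.26 -0.04] 0.015643208058729728
t 22.7 turn [ 0.1 -0.2 -0.2] n 0.0 | shift now [0. 0. 0.] after [0. 0. 0.] n 0.0
```

Call:
arm_command(
  plan=[
    [[-2,0,0],[0,0,0],0],
    [[-2,0,0],[0,0,0],0],
  ],
)

```text
time_s: 22.9
tool_pos: [0.6314, -0.0319, 0.0595]
orientation: [3.14, -0.009, 2.947]
contact_force: [-15.4, 1.0, 9.0]
gripper_width: 0.0155
```

```bash
python3 s2.py 169
python3 - <<'E'
from h import *
shot('side','d7.png')
im=cv2.imread('pics/d7.png')[140:260,210:350]; cv2.imwrite('pics/d7c.png',cv2.resize(im,None,fx=5,fy=5,interpolation=cv2.INTER_CUBIC))
im=shot('wrist','w7.png')
for s in cv2.createLineSegmentDetector().detect(cv2.cvtColor(im,cv2.COLOR_RGB2GRAY))[0][:,0]:
    if np.hypot(s[2]-s[0],s[3]-s[1])>45 and 190<max(s[1],s[3])<230: print(s.round(1))
E
```

```text
[ 0.0418 -0.0295  0.0595] Fg [-15.4  -1.9   9. ] M [0.56 3.5  0.03] 0.015460097659297066
t 22.9 turn [ 0.1 -0.5 -0.1] n 0.1 | shift now [0. 0. 0.] after [0. 0. 0.] n 0.0
[336.9 217.  233.1 216.7]
[253.1 204.8 331.9 204.9]
[502.6  65.3 475.1 221.8]
```

View pics/d7c.png

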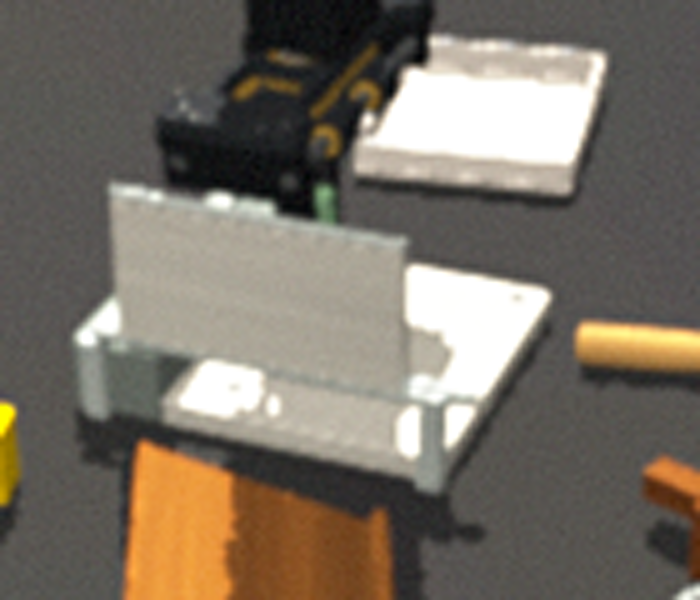

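The side view shows the bar-side press with the cover still folded. The force jumped to 15 N, so the bar is home, and the block is level within about 1°. I'll back off and go to the tray.

Call:
arm_command(
  plan=[
    [[0,0,0],[0,0,0],0],
    [[5,0,-1],[0,0,0],0],
    [[15,0,-1],[0,0,0],0],
    [[20,0,0],[0,0,0],0],
    [[10,0,-30],[0,0,0],0],
    [[0,0,-40],[0,0,0],0],
    [[0,0,-20],[0,0,0],0],
    [[0,0,0],[0,0,0],0],
  ],
)

```text
time_s: 23.8
tool_pos: [0.5816, -0.0224, 0.1543]
orientation: [3.14, -0.005, 2.947]
contact_force: [0.0, 0.3, -0.4]
gripper_width: 0.0154
```

```bash
python3 s2.py 169
python3 - <<'E'
from h import *
go([.576,-.280,.14],down(np.radians(169)))
E
```

```text
[-0.0089 -0.0296  0.1543] Fg [-0.   0.3 -0.4] M [ 0.01 -0.03 -0.04] 0.015429107769456845
t 23.8 turn [ 0.1 -0.3 -0.2] n 0.0 | shift now [0. 0. 0.] after [0. 0. 0.] n 0.0
t 23.8 turn [ 0.1 -0.3 -0.2] n 0.0 | shift now [ -44.4 -253.8   13.7] after [ -43.6 -253.9   14.3] n 5.2
```

Call:
arm_command(
  plan=[
    [[-6,-36,0],[0,0,0],0],
    [[-6,-36,0],[0,0,0],0],
    [[-6,-36,0],[0,0,0],0],
    [[-6,-36,0],[0,0,0],0],
    [[-6,-36,0],[0,0,0],0],
    [[-6,-36,0],[0,0,0],0],
    [[-6,-36,0],[0,0,0],0],
    [[0,0,0],[0,0,0],0],
  ],
)

```text
time_s: 24.6
tool_pos: [0.5756, -0.2864, 0.1462]
orientation: [-3.141, -0.001, 2.952]
contact_force: [-0.4, -0.4, -0.7]
gripper_width: 0.0157
```

Run:
```python
from h import *
see('w8.png',['tray','tray_in','block'])
go([.576,-.280,.065],down(np.radians(169)))
```

```text
tray 0.94 [ 0.572  -0.2796  0.0033] [284. 195.]
tray_in 0.97 [ 0.5741 -0.2768  0.0047] [285. 196.]
block 0.8 [ 0.5683 -0.2838  0.1055] [272. 228.]
24.8 [ 0.5781 -0.2783  0.1466] [179.756   -0.0399 169.6392] [ 0.1367  0.4321  0.3198  1.5336 -0.1459  1.2006  1.8721] [-0.1  0.4 -1.3]
t 24.8 turn [ 0.2 -0.   0.6] n 0.1 | shift now [ 1.7 -2.4 81.6] after [ 1.7 -2.1 81.6] n 1.6
```

Call:
arm_command(
  plan=[
    [[0,0,25],[0,0,0],0],
    [[0,0,25],[0,0,0],0],
    [[0,0,25],[0,0,0],0],
    [[0,0,8],[0,0,0],0],
    [[0,0,0],[0,0,0],0],
  ],
)

```text
time_s: 25.3
tool_pos: [0.5822, -0.2699, 0.0619]
orientation: [3.135, 0.004, 2.971]
contact_force: [0.3, 0.2, -0.4]
gripper_width: 0.0155
```

```bash
python3 s2.py 169
```

```text
[ 0.0389 -0.2725  0.0619] Fg [ 0.3  0.3 -0.4] M [-0.04  0.02  0.01] 0.01552435857785158
t 25.3 turn [0.4 0.2 1.2] n 0.2 | shift now [0. 0. 0.] after [0. 0. 0.] n 0.0
```

Call:
arm_command(
  plan=[
    [[0,-8,4],[0.4,0.2,1.2],0],
    [[0,0,4],[0,0,0],0],
    [[0,0,2],[0,0,0],0],
  ],
)

```text
time_s: 25.6
tool_pos: [0.5828, -0.278, 0.0543]
orientation: [-3.141, 0.004, 2.95]
contact_force: [-0.2, 0.1, -1.5]
gripper_width: 0.0157
```

```bash
python3 s2.py 169
```

```text
[ 0.041  -0.2803  0.0543] Fg [-0.2  0.1 -1.5] M [ 0.06  0.01 -0.05] 0.015744372510137557
t 25.6 turn [-0.1  0.2  0. ] n 0.0 | shift now [0. 0. 0.] after [0. 0. 0.] n 0.0
```

Call:
arm_command(
  plan=[
    [[0,0,3.5],[0,0.2,0],0],
    [[0,0,2],[0,0,0],0],
  ],
)

```text
time_s: 25.8
tool_pos: [0.5833, -0.2784, 0.0494]
orientation: [-3.14, 0.002, 2.95]
contact_force: [-0.5, 0.2, -1.4]
gripper_width: 0.0159
```

```bash
python3 s2.py 169
```

```text
[ 0.0417 -0.2806  0.0494] Fg [-0.6  0.1 -1.4] M [ 0.02 -0.    0.01] 0.015926742345625064
t 25.8 turn [-0.1  0.1  0. ] n 0.0 | shift now [0. 0. 0.] after [0. 0. 0.] n 0.0
```

Call:
arm_command(
  plan=[
    [[0,0,2],[0,0,0],0],
  ],
)

```text
time_s: 25.9
tool_pos: [0.5835, -0.2785, 0.0475]
orientation: [-3.14, 0.002, 2.95]
contact_force: [0.2, -0.9, 5.8]
gripper_width: 0.0159
```

```bash
python3 s2.py 169
```

```text
[ 0.0418 -0.2807  0.0475] Fg [ 0.4 -0.8  5.8] M [-0.43 -0.37  0.05] 0.015881857321750976
t 25.9 turn [-0.1  0.1  0. ] n 0.0 | shift now [0. 0. 0.] after [0. 0. 0.] n 0.0
```

The block is on the tray floor. I'll release it and lift away.

Call:
arm_command(
  plan=[
    [[0,0,0],[0,0,0],45],
    [[0,0,0],[0,0,0],45],
    [[0,0,0],[0,0,0],45],
    [[0,0,-10],[0,0,0],45],
    [[0,0,-30],[0,0,0],45],
    [[0,0,-45],[0,0,0],45],
    [[0,0,-45],[0,0,0],45],
    [[0,0,-45],[0,0,0],45],
    [[0,0,0],[0,0,0],45],
    [[0,0,0],[0,0,0],45],
  ],
)

```text
time_s: 26.9
tool_pos: [0.5822, -0.2783, 0.2335]
orientation: [-3.14, 0.003, 2.949]
contact_force: [-0.4, -0.4, -1.1]
gripper_width: 0.0396
```

```bash
python3 rod.py
python3 - <<'E'
from h import *
see('w9.png',['block','tray_in'])
shot('side','d9.png');shot('scene','s9.png')
for c in('side','scene'):
  for n in ['block','round_blank','jar','flask','brush']:
    for d in r.tip_of(c,n)[:4]: print(c,n,round(d['conf'],2),np.round(d['point'],3))
a=cv2.imread('pics/w9.png')[:270,:]; b=cv2.imread('pics/s9.png')[110:290,140:440]; b=cv2.resize(b,(560,336),interpolation=cv2.INTER_CUBIC)
cv2.imwrite('pics/f.png',np.vstack([a,b])[:600])
E
```

```text
scene 0.37 [-0.1811 -0.0593 -0.0025]
side 0.6 [-0.0392  0.0773  0.0481]
block 0.76 [ 0.5803 -0.2771  0.0061] [285. 180.]
tray_in 0.73 [ 0.5751 -0.2814  0.0063] [281. 176.]
tray_in 0.63 [ 0.5786 -0.2773  0.0065] [285. 179.]
27.35 [ 0.5818 -0.2781  0.2314] [-179.921     0.0254  168.9694] [ 0.1208  0.3814  0.3391  1.4209 -0.1257  1.36    1.8418] [-0.3 -0.5 -0.7]
side block 0.68 [0.762 0.276 0.017]
side block 0.66 [ 0.579 -0.277  0.005]
side block 0.66 [0.771 0.129 0.019]
side block 0.59 [0.399 0.491 0.022]
side round_blank 0.69 [0.546 0.338 0.027]
side jar 0.95 [ 0.401 -0.235 -0.002]
side jar 0.18 [0.569 0.087 0.047]
side flask 0.63 [0.389 0.277 0.001]
side brush 0.65 [ 0.408 -0.021 -0.001]
side brush 0.65 [ 0.399 -0.235 -0.001]
scene block 0.84 [0.397 0.492 0.021]
scene block 0.82 [0.772 0.125 0.016]
scene block 0.74 [0.764 0.276 0.021]
scene block 0.71 [ 0.58  -0.276  0.009]
scene round_blank 0.67 [0.545 0.335 0.033]
scene jar 0.71 [ 0.404 -0.236  0.004]
scene flask 0.67 [ 0.392  0.275 -0.004]
scene flask 0.34 [ 0.637 -0.025  0.029]
```

View pics/f.png

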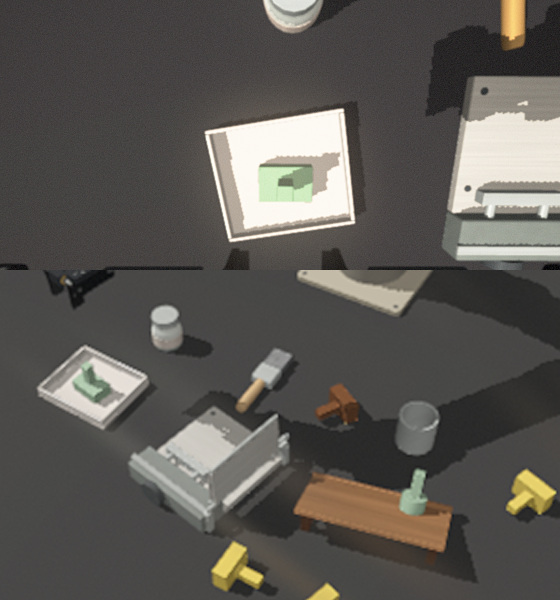

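The block stands upright in the tray, wrist pixel (285,182). The cover is folded and everything else is in its place. Handing in.

```bash
python3 -c "
from cell import r
print(r.finish_job())"
```

```text
the job is handed in; nothing more can be done
None
```

The job is handed in at about 27.6 s, with all the steps done in the order asked.

**What I did**
- **Cover:** I pushed the rod along gauge +y until the push force rose at its stop.
- **Block:** I took the green rectangular blank from the rack by its stub.
- **Short end press:** I pressed it on the bar until the force jumped to 13 N with no further travel.
- **Long side press:** After a quarter turn I pressed it the same way, with the jump at 15 N.
- **Tray:** I lowered the block until it touched the floor at about 6 N, opened the jaws and lifted clear.

**Last checks**
- **Cover:** The side camera puts the rod at gauge y = 77 mm, which is fully folded. The scene camera gave only a false low-confidence point for it.
- **Block:** It stands flat near the tray centre, at about (0.58, -0.28), and the robot is clear of it.
- **Other things:** The round blank, jar, flask and brush are within 4 mm of where they were first measured.

**Disagreements and rough spots**
- While feeling for the bed, one step pressed the block on it with about 37 N; I raised it at once.
- The second press went home about 5 mm further along gauge x than planned. I put this down to the block sitting a few mm off centre in the jaws; it showed no tilt over about 1°.

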